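Clear the offcuts into the drawer of the cutting station

TASK

Pull out the blue-fronted scrap drawer under the cutting deck, sweep or carry the two offcuts (wooden batten, white wiring duct) off the deck into it, and push the drawer fully shut again. Leave the black heatsink lying where it is on the deck.

Things in the scene. Friction and masses are not known exactly. Their poses are not given: they have to be found in the camera images.
- station: Fixed cutting station. Grey deck 135 mm deep (x) and 165 mm wide (y), top 95 mm above the bench; plywood sides and back end in a lip 6 mm thick, 8 mm above the deck; no lip in front. Origin: below the deck's centre, at bench level. -x points out of the open front (robot's right and nearer), where the drawer comes out; y along the width; z up. Deck's front edge: x = -67.5 mm.
- drawer (a joint): How far the drawer is out along the station's -x, m: 0 shut, 0.085 at the stop; 1.5 N friction, stays where left. Out by d, it leaves an opening d long between blue front panel and deck edge. Open grey tray, inside 119 mm long, 153 mm wide, rim 68 mm above the bench, below the deck. Panel 12 mm thick, 175 mm wide, top 86 mm above the bench.
- drawer_handle (a point): Middle of the drawer's steel bar handle: round, 11 mm thick, 75 mm long along the station's y, 70 mm above the bench, centre line 35 mm in front of the blue panel (when shut, at x = -114.5 mm in the station's frame). Axes as the station's. Moves with the drawer.
- drawer_floor (a point): Centre of the drawer's inner floor, 10 mm above the bench; axes as the station's. Moves with the drawer.
- offcut_batten: Loose offcut of light wooden batten, 26 x 60 x 20 mm (x, y, z), about 50 g, the last 16 mm at its +y end cut down to half height. On the deck, its length pointing roughly to the front, along the station's x; one of three things side by side about 48 mm apart, in any order. Its origin is the centre of its underside as it lies at the start; its y axis runs along its length.
- offcut_duct: Loose offcut of white slotted wiring duct, an open-topped U 26 x 60 x 22 mm, about 40 g, walls 2.5 mm; on the deck like the batten. Its origin is the centre of its underside as it lies at the start; its y axis runs along its length.
- good_heatsink: Black finned heatsink, 36 x 50 x 24 mm (x, y, z), 90 g, loose, lying in the same row as the offcuts, its length also roughly along the station's x; a good part that must stay there. Origin: centre of its underside.

How it is judged:
On the way, in this order (a step that is already met when the one before it is completed fails the run):
1. the drawer is pulled out by at least 50 mm (value of joint drawer above 0.05 m), for 0.1 s.
2. both offcuts are in the drawer (x of offcut_batten in the frame of drawer_floor between -0.063 and 0.063 m and y of offcut_batten in the frame of drawer_floor between -0.079 and 0.079 m and z of offcut_batten in the frame of drawer_floor between -0.008 and 0.07 m and x of offcut_duct in the frame of drawer_floor between -0.063 and 0.063 m and y of offcut_duct in the frame of drawer_floor between -0.079 and 0.079 m and z of offcut_duct in the frame of drawer_floor between -0.008 and 0.07 m), for 0.2 s.
At the end, for the whole second after the job is handed in: Both offcuts lie at rest inside the drawer, the drawer is shut to within 6 mm, and the heatsink lies on the deck within 15 mm of where it was at the start (all of step 2 and linear speed of each of offcut_batten, offcut_duct, good_heatsink below 0.02 m/s and value of joint drawer below 0.006 m and not (distance of good_heatsink from where it was at the start of the episode above 0.015 m) and height (world z) of good_heatsink between 0.09 and 0.1 m); the robot touches nothing.
It fails at once if the heatsink is moved by more than 15 mm (distance of good_heatsink from where it was at the start of the episode above 0.015 m).
It also fails if it takes over 45 s, if anything falls off the work surface, if the arm or the gripper's body presses on something with over 40 N, if the wrist force passes 120 N, or if a joint passes its speed limit or range.

ROBOT

A 7-joint arm with a two-finger parallel gripper is mounted at the origin on a cart in front of the work surface, level with it; the furniture and walls round the work are solid. World frame = base frame: x ahead of the robot, y to its left, z up, the work surface at z = 0. Lengths are in m, angles in rad, forces in N, time in s.
With the tool pointing down it reaches from about 0.4 to 0.85 m from the base axis. Payload 6.9 kg.
Tool frame: the origin (TCP) lies on the centre line of the jaws, within the pads' length; the fingertips stand 19 mm ahead of it and the grasp point (between the pads) is the TCP; z points along the fingers, y is the line along which they close (so a half turn about z gives the same grasp; the last joint's range is limited). The gripper opens to 85 mm and grips with 20 to 120 N. Pads are 22 mm wide; open, the fingers measure 114 mm over their backs; the gripper's body (76 mm by 85 mm) begins 54 mm behind the grasp point. The pads swing forward as they close: fully open they stand 13 mm farther back than shut.
Start: joints at [-1.242, 0.507, -0.238, 1.5, 0.126, 1.149, -0.155], TCP at [0.139, 0.609, 0.25] pointing down, gripper open.
Joint ranges: [-3.08, 3.08], [-0.24, 2.05], [-1.43, 1.35], [0, 2.5], [-1.52, 4.66], [0.17, 1.96], [-2.89, 2.89]. Speed limits (rad/s): [2.39, 2.39, 3.14, 3.14, 3.14, 3.14, 3.14].

INTERFACE

Orientations are given as a 3x3 rotation matrix whose columns are the frame's x, y, z axes.
In Python, from plant import sensors, snapshot, env gives the robot as it stands.
- The arm moves only by the tool play_rows, never from a script. Its argument "targets" is a list of rows, each a list of 7 numbers: the shift along the world's x, y, z in m, then the turn, a rotation vector about the world's x, y, z in rad, then the opening, from -1 (shut) to 1 (fully open). In form: [[x, y, z, rx, ry, rz, claw], ...]. A call has 1 to 12 rows; each row is the pose to reach, as a shift and turn from the pose commanded when the call began; what a row does not reach only later rows make up. A row lasts 1/12 s, in which the tool goes at most 41.7 mm and 7.16 degrees, less where a joint would pass 70% of its speed; a pose out of reach is approached as far as the arm can. A call with a gripper value outside its range is refused whole. The fingers move at their own pace and stop on an object; "squeeze" is the grip in N (left out, the last holds). Time passes only in rows, so rows that repeat a pose let the fingers close. It gives the time, the measured TCP pose, the force, the opening and the grip force at its end, in the units of the state.
- sensors.get_obs(): the state, without advancing time (a new reading comes with each control period).
- snapshot(name): name is "side" or "top" or "wrist"; returns a dict with "pixels" (480x640x3 uint8, red, green, blue), "K" (3x3 intrinsics, pixels), "k1" (the pictures are not rectified: a ray, as slopes to the right and down, at radius r is drawn at 1 + k1 r^2 times it, then the intrinsics apply), "world_from_camera" (4x4, takes a point from camera to world coordinates); the wrist camera has in their place "T_tool_cam" (4x4, takes a point from camera to tool coordinates, whose origin is the TCP and whose axes are the flange's). Camera axes: x right, y up, looking along -z (the intrinsics and any distortion apply to the point x, -y, -z); pixel columns grow to the right and rows downward; lengths in m; the calibration is good to about 2 mm. A picture is of the moment at which its call begins: read the wrist's pose just before it. There is no depth.
- env.sign_off(): hands the job in; it is judged then, once.
The state is a dict: "time_s": time; "joint_positions": joint angles; "qvel": joint speeds; "tau": joint torques, N m; "tcp_pos": TCP position; "tool_rot": TCP orientation; "ft_force": force on the tool from outside, world axes, zero at the start; "wrist_torque": the same for the moment, N m; "grip_width": finger opening in m; "grip_force": force on a finger pad.
Only numpy, scipy, OpenCV 4.12 (cv2) and the standard library are available. Lean on these libraries where they do the work, as an engineer would, in place of code of your own. Each camera call takes 0.05 s, during which the arm holds its last target. There are 200 camera calls.

## Working session

There is one attempt and no reset: what is moved stays moved. The work goes in short steps, Python scripts to look and compute and a tool call to move; the robot and the scene stay as the last step left them, time stands still between calls to the robot, and variables do not carry over. Pictures are saved under pics/ and viewed, at most 10 in all, crops included, and the job is handed in when it is done.

Besides the shell and the picture viewer there is one more tool, called after "Emit:" as a command line: name --pt "numbers of a row" for each row, then --argument value for the rest. play_rows: Moves the arm, as the interface text tells. Its arguments: {"type":"object","properties":{"targets":{"type":"array"},"squeeze":{"type":"number"}},"required":["targets"]}

```bash
mkdir -p pics; ls
cat > h.py <<'E'
import numpy as np, cv2
from plant import sensors, snapshot, env
def ray(s,u,v):
    K=np.array(s["K"]);k=s["k1"]
    x=(u-K[0,2])/K[0,0];y=(v-K[1,2])/K[1,1]
    a,b=x,y
    for _ in range(30):
        r2=a*a+b*b;a=x/(1+k*r2);b=y/(1+k*r2)
    T=np.array(s["T"]);d=T[:3,:3]@np.array([a,-b,-1.]);return T[:3,3],d
def at_z(s,u,v,z):
    o,d=ray(s,u,v);return o+d*(z-o[2])/d[2]
def proj(s,p):
    T=np.array(s["T"]);c=np.linalg.inv(T)@np.append(p,1);a,b=c[0]/-c[2],-c[1]/-c[2]
    f=1+s["k1"]*(a*a+b*b);K=np.array(s["K"]);return K[0,0]*a*f+K[0,2],K[1,1]*b*f+K[1,2]
def snap(n):
    o=sensors.get_obs();s=snapshot(n)
    if n=="wrist":
        W=np.eye(4);W[:3,:3]=o["tool_rot"];W[:3,3]=o["tcp_pos"];s["T"]=W@np.array(s["T_tool_cam"])
    else:s["T"]=np.array(s["world_from_camera"])
    np.save(f"pics/{n}.npy",s,allow_pickle=True)
    return s
def save(s,f,crop=None,k=1):
    im=s["pixels"][...,::-1]
    if crop:u,v,w,h=crop;im=im[v:v+h,u:u+w]
    cv2.imwrite(f,cv2.resize(im,None,fx=k,fy=k,interpolation=cv2.INTER_CUBIC))
E
python3 - <<'E'
from h import *
o=sensors.get_obs();print(o["time_s"],o["tcp_pos"],o["tool_rot"],o["grip_width"])
for n in("top","side"):
    s=snap(n);save(s,f"pics/{n}0.png");print(n,s["T"].round(3).tolist(),s["K"],s["k1"])
E
```

```text
pics
0.0 [0.13867605 0.608938   0.2494225 ] [[-9.75062369e-01  2.21930717e-01 -3.64029689e-04]
 [ 2.21931013e-01  9.75060769e-01 -1.76680906e-03]
 [-3.71581317e-05 -1.80353850e-03 -9.99998373e-01]] 0.08529292671357187
top [[0.005, 0.993, -0.115, 0.395], [-1.0, 0.005, -0.004, -0.146], [-0.003, 0.115, 0.993, 0.93], [0.0, 0.0, 0.0, 1.0]] [[537.55119894   0.         308.88322172]
 [  0.         537.55119894 244.9831133 ]
 [  0.           0.           1.        ]] -0.11303643042101234
side [[-0.966, 0.099, -0.237, 0.308], [-0.257, -0.368, 0.894, 0.611], [0.001, 0.925, 0.381, 0.416], [0.0, 0.0, 0.0, 1.0]] [[522.98909451   0.         324.96312193]
 [  0.         522.98909451 239.01157933]
 [  0.           0.           1.        ]] -0.08071103003714125
```

View pics/top0.png

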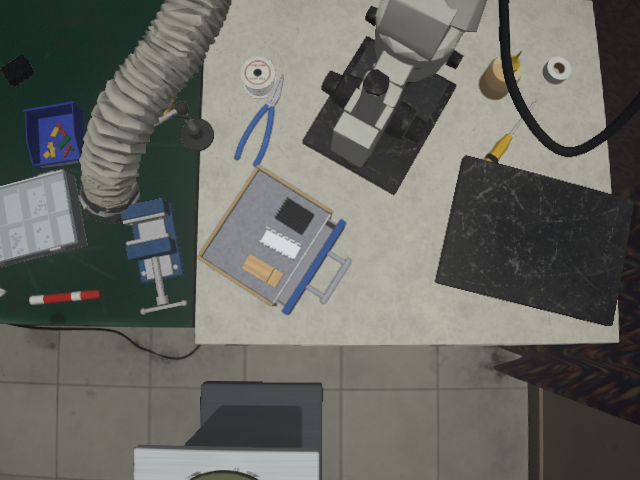

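View pics/side0.png

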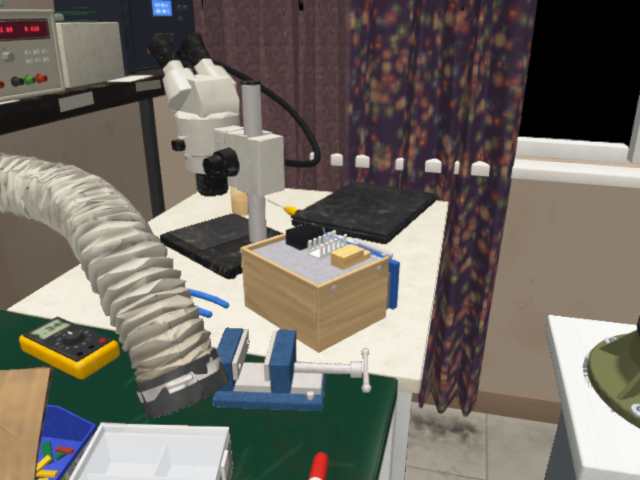

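The top view shows the station at about (200-345, 165-310), with the heatsink at (295,215), the duct at (280,242) and the batten at (263,270). The handle bar is near (338,278). The side view is from behind the station. I'll enlarge the top view to read corners.

Run:
```python
from h import *
s=np.load("pics/top.npy",allow_pickle=True).item();save(s,"pics/c1.png",(195,160,160,120),5)
```

```text
(no output)
```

View pics/c1.png

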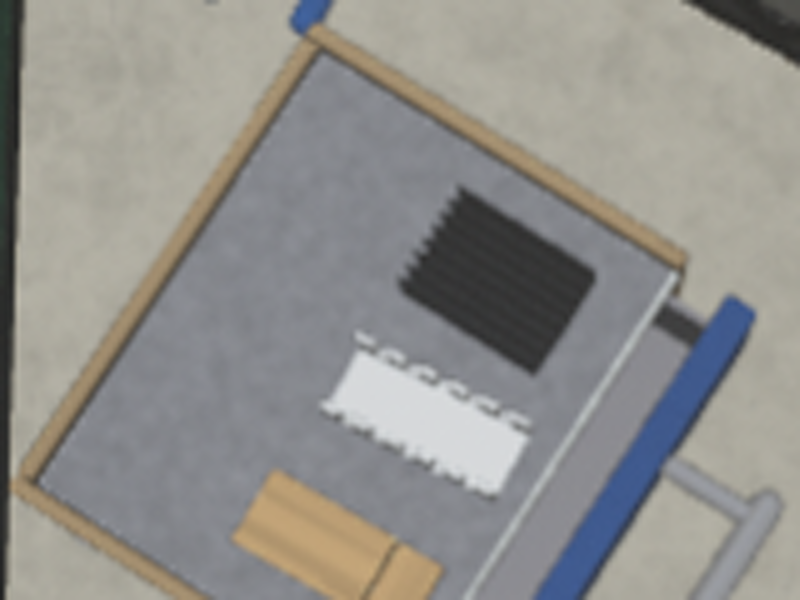

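The crop shows that the drawer is already slightly out, with a grey tray strip visible in front of the white deck edge. Crop corners (5x, offset 195,160):

| Feature | Crop pixels |
|---|---|
| Lip outer corners | (315,28), (15,487), (686,258) |
| Heatsink top | (460,188), (596,272), (537,374), (402,288) |
| Duct | (360,337), (530,418), (495,497), (322,407) |
| Batten | (275,470), (442,570), (234,537) |

```bash
cat >> h.py <<'E'
def c(u,v):return 195+u/5,160+v/5
E
python3 - <<'E'
from h import *
s=np.load("pics/top.npy",allow_pickle=True).item()
P=lambda u,v,z:at_z(s,*c(u,v),z)
A,B,C=P(315,28,.103),P(15,487,.103),P(686,258,.103) # back/+?y..., 
print(A,B,C,np.linalg.norm(A-B),np.linalg.norm(A-C))
ex=(A-C)/np.linalg.norm(A-C); ey=(B-A)/np.linalg.norm(B-A);print(ex,ey,ex@ey)
# deck edge line and panel, handle
for n,u,v,z in[("edge1",672,275,.095),("edge2",468,597,.095),("pan in1",722,300,.086),("pan in2",540,597,.086),("panout1",755,313,.086),("panout2",583,597,.086),("hand end",772,492,.0755)]:print(n,P(u,v,z).round(4))
for n,L,z in[("heat",[(460,188),(596,272),(537,374),(402,288)],.119),("duct",[(360,337),(530,418),(495,497),(322,407)],.117),("duct_floor",[(357,350),(525,433)],.0975),("bat",[(275,470),(234,537)],.115),("bat2",[(442,570)],.105)]:
    print(n,[P(u,v,z).round(4).tolist() for u,v in L])
for u,v in[(275,305),(346,255),(325,302),(286,312)]:print(u,v,at_z(s,u,v,.103)[:2],at_z(s,u,v,.07)[:2],at_z(s,u,v,.086)[:2])
E
```

```text
[ 0.61685043 -0.06165323  0.103     ] [0.47053015 0.02940402 0.103     ] [ 0.54341397 -0.17896705  0.103     ] 0.17233991973219462 0.138403203668755
[0.53059797 0.84762362 0.        ] [-0.84902145  0.52835839  0.        ] -0.0026400085701660525
edge1 [ 0.5394 -0.1749  0.095 ]
edge2 [ 0.4377 -0.1115  0.095 ]
pan in1 [ 0.533  -0.1911  0.086 ]
pan in2 [ 0.4383 -0.1338  0.086 ]
panout1 [ 0.5288 -0.2016  0.086 ]
panout2 [ 0.4383 -0.1473  0.086 ]
hand end [ 0.4727 -0.2075  0.0755]
heat [[0.5621, -0.1089, 0.119], [0.5361, -0.1508, 0.119], [0.5045, -0.1329, 0.119], [0.5309, -0.0914, 0.119]]
duct [[0.5159, -0.0786, 0.117], [0.4912, -0.1309, 0.117], [0.467, -0.1204, 0.117], [0.4943, -0.0673, 0.117]]
duct_floor [[0.5147, -0.0761, 0.0975], [0.4888, -0.129, 0.0975]]
bat [[0.4751, -0.053, 0.115], [0.4545, -0.0409, 0.115]]
bat2 [[0.4454, -0.1039, 0.105]]
275 305 [ 0.39790865 -0.09135637] [ 0.39801235 -0.08917172] [ 0.39796207 -0.09023094]
346 255 [ 0.47544303 -0.20031571] [ 0.47863885 -0.20247642] [ 0.47708936 -0.2014288 ]
325 302 [ 0.40291383 -0.16797807] [ 0.40321714 -0.16884914] [ 0.40307008 -0.1684268 ]
286 312 [ 0.38733641 -0.10832457] [ 0.38701848 -0.10681661] [ 0.38717263 -0.10754774]
```

Emit:
play_rows --pt "0.02 -0.035 0 0 0 -0.03 1" --pt "0.037 -0.07 0 0 0 -0.06 1" --pt "0.055 -0.105 0 0 0 -0.09 1" --pt "0.074 -0.14 0 0 0 -0.12 1" --pt "0.092 -0.174 0 0 0 -0.15 1" --pt "0.111 -0.209 0 0 0 -0.18 1" --pt "0.129 -0.242 0 0 0 -0.21 1" --pt "0.147 -0.275 0 0 0 -0.24 1" --pt "0.166 -0.308 0 0 0 -0.27 1" --pt "0.184 -0.341 0 0 0 -0.3 1" --pt "0.202 -0.375 0 0 0 -0.335 1" --pt "0.221 -0.409 0 0 0 -0.335 1"

```text
time_s: 1.1
tcp_pos: [0.3599, 0.1986, 0.2503]
tool_rot: [[-0.847, 0.532, -0.0], [0.532, 0.847, 0.0], [0.0, -0.0, -1.0]]
ft_force: [1.1, 0.2, 0.0]
grip_width: 0.0853
grip_force: 0.0
```

Emit:
play_rows --pt "0.015 -0.038 0 0 0 0 -0.4" --pt "0.03 -0.076 0 0 0 0 -0.4" --pt "0.045 -0.114 0 0 0 0 -0.4" --pt "0.055 -0.152 0 0 0 0 -0.4" --pt "0.062 -0.19 0 0 0 0 -0.4" --pt "0.067 -0.23 0 0 0 0 -0.4" --pt "0.07 -0.27 0 0 0 0 -0.4" --pt "0.074 -0.31 0 0 0 0 -0.4" --pt "0.077 -0.35 0 0 0 0 -0.4" --pt "0.077 -0.385 0 0 0 0 -0.4" --pt "0.077 -0.385 0 0 0 0 -0.4"

```text
time_s: 2.02
tcp_pos: [0.4356, -0.1922, 0.2503]
tool_rot: [[-0.843, 0.538, -0.0], [0.538, 0.843, -0.004], [-0.002, -0.004, -1.0]]
ft_force: [0.2, -0.2, -1.1]
grip_width: 0.0256
grip_force: 0.0
```

Run:
```python
from h import *
s=snap("wrist");save(s,"pics/w1.png")
o=sensors.get_obs();print(o["tcp_pos"],o["joint_positions"],o["grip_width"])
print(s["T"].round(3).tolist())
h=np.array([.437,-.187,.07]);print(proj(s,h),proj(s,[.507,-.075,.095]))
```

```text
[ 0.43579954 -0.18848732  0.24997495] [ 0.16263116  0.28015322  0.25317983  1.88415236 -0.08101072  0.98746692
  1.45600925] 0.02558252611199891
[[0.538, -0.811, -0.229, 0.378], [0.843, 0.516, 0.153, -0.154], [-0.006, -0.275, 0.961, 0.375], [0.0, 0.0, 0.0, 1.0]]
(np.float64(331.3902183657577), np.float64(218.77623595376005)) (np.float64(494.9428371846922), np.float64(224.40831183767497))
```

View pics/w1.png

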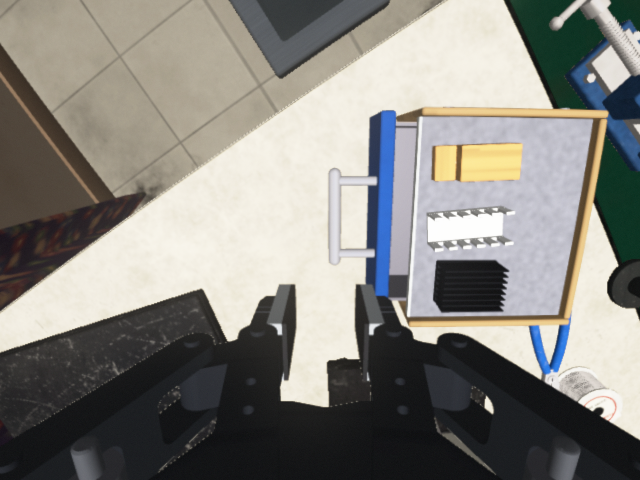

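The wrist view shows the bar handle at column 335, rows 170-263, the blue panel at columns 372-393, and the deck edge from (419,118) to (409,318). The batten covers (434-521, 144-181), the duct (428-514, 207-250) and the heatsink (435-508, 261-311).

Run:
```python
from h import *
s=np.load("pics/wrist.npy",allow_pickle=True).item()
y=np.radians(58);ex=np.array([np.cos(y),np.sin(y)]);ey=np.array([-ex[1],ex[0]]);O=np.array([.5069,-.0749])
for n,u,v,z in[("hand1",335,172,.07),("hand2",335,262,.07),("edge1",419,118,.095),("edge2",408.5,317,.095),("lipFL",423,108,.103),("lipBL",606,112,.103),("lipBR",568,325,.103),("lipFR",411,325,.103),("panin",394,115,.086),("panin2",388,298,.086),
 ("batB1",521,144,.115),("batB2",521,180,.115),("batF1",434,147,.105),("batF2",434,180,.105),("du F1",428,212,.095),("duF2",428,245,.095),("duB1",503,210,.095),("duB2",503,241,.095),("hsF1",436,261,.119),("hsF2",435,311,.119),("hsB1",501,261,.119),("hsB2",508,311,.119)]:
    p=at_z(s,u,v,z)[:2];q=p-O;print(n,p.round(4),"station",(q@ex).round(4),(q@ey).round(4))
save(s,"pics/w1c.png",(400,100,213,160),3.75)
```

```text
hand1 [ 0.4046 -0.163 ] station -0.1289 0.0401
hand2 [ 0.4724 -0.2055] station -0.1291 -0.0399
edge1 [ 0.4022 -0.0881] station -0.0667 0.0818
edge2 [ 0.5418 -0.1743] station -0.0658 -0.0822
lipFL [ 0.397  -0.0841] station -0.0661 0.0883
lipBL [0.471  0.0319] station 0.0716 0.0871
lipBR [ 0.6204 -0.06  ] station 0.0728 -0.0883
lipFR [ 0.5449 -0.1756] station -0.0652 -0.0856
panin [ 0.3908 -0.1012] station -0.0838 0.0845
panin2 [ 0.5209 -0.1813] station -0.0828 -0.0682
batB1 [ 0.4545 -0.0391] station 0.0026 0.0634
batB2 [ 0.4779 -0.0498] station 0.0059 0.0379
batF1 [ 0.425  -0.0909] station -0.0569 0.0609
batF2 [ 0.4463 -0.1023] station -0.0553 0.0368
du F1 [ 0.4687 -0.1164] station -0.0554 0.0104
duF2 [ 0.493  -0.1293] station -0.0535 -0.0171
duB1 [ 0.4997 -0.0643] station 0.0052 0.0117
duB2 [ 0.5234 -0.0753] station 0.0084 -0.0142
hsF1 [ 0.4976 -0.1322] station -0.0536 -0.0225
hsF2 [ 0.5345 -0.1523] station -0.051 -0.0644
hsB1 [ 0.5246 -0.09  ] station -0.0034 -0.023
hsB2 [ 0.5665 -0.1028] station 0.0079 -0.0654
```

View pics/w1c.png

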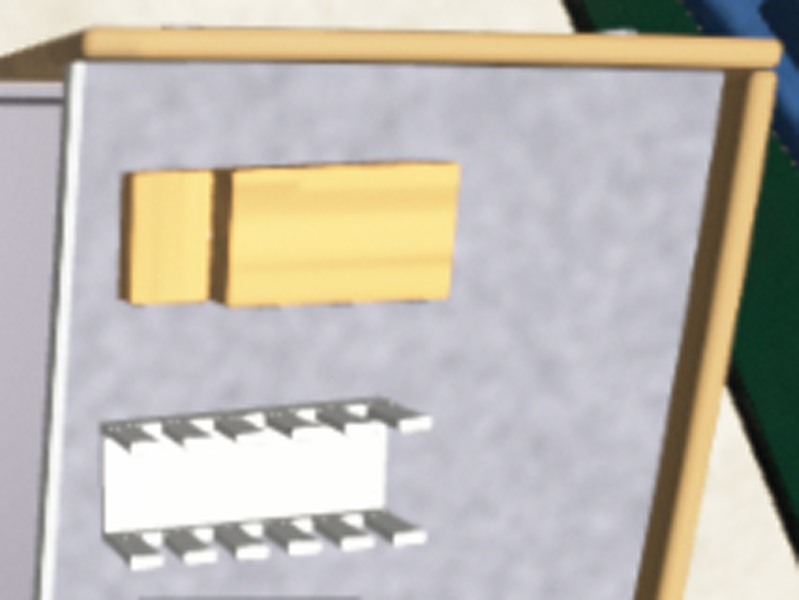

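Emit:
play_rows --pt "0.001 0.001 -0.04 0 0 0 -0.4" --pt "0.001 0.001 -0.08 0 0 0 -0.4" --pt "0.001 0.001 -0.11 0 0 0 -0.4" --pt "0.001 0.001 -0.135 0 0 0 -0.4" --pt "0.001 0.001 -0.16 0 0 0 -0.4" --pt "0.001 0.001 -0.18 0 0 0 -0.4" --pt "0.001 0.001 -0.18 0 0 0 -0.4"

```text
time_s: 2.65
tcp_pos: [0.4359, -0.1812, 0.0671]
tool_rot: [[-0.849, 0.529, -0.006], [0.529, 0.849, 0.003], [0.007, -0.001, -1.0]]
ft_force: [0.6, -0.5, -0.2]
grip_width: 0.0259
grip_force: 0.0
```

Emit:
play_rows --pt "0 0 0 0 0 0 -1" --pt "0 0 0 0 0 0 -1" --pt "0 0 0 0 0 0 -1" --pt "0 0 0 0 0 0 -1" --pt "0 0 0 0 0 0 -1" --squeeze 40

```text
time_s: 3.07
tcp_pos: [0.4373, -0.1828, 0.0705]
tool_rot: [[-0.848, 0.53, -0.001], [0.53, 0.848, 0.001], [0.001, 0.0, -1.0]]
ft_force: [-0.4, 2.9, -12.0]
grip_width: 0.0096
grip_force: 39.1
```

Emit:
play_rows --pt "-0.003 -0.005 0 0 0 0 -1" --pt "-0.007 -0.011 0 0 0 0 -1" --pt "-0.011 -0.018 0 0 0 0 -1" --pt "-0.016 -0.025 0 0 0 0 -1" --pt "-0.02 -0.032 0 0 0 0 -1" --pt "-0.024 -0.039 0 0 0 0 -1" --pt "-0.028 -0.046 0 0 0 0 -1" --pt "-0.032 -0.052 0 0 0 0 -1" --pt "-0.035 -0.056 0 0 0 0 -1" --pt "-0.035 -0.056 0 0 0 0 -1" --pt "-0.035 -0.056 0 0 0 0 -1"

```text
time_s: 3.98
tcp_pos: [0.4007, -0.241, 0.0704]
tool_rot: [[-0.846, 0.532, -0.002], [0.532, 0.846, -0.0], [0.001, -0.001, -1.0]]
ft_force: [-5.4, 1.8, -4.8]
grip_width: 0.0098
grip_force: 39.8
```

Emit:
play_rows --pt "0 0 0 0 0 0 -0.4" --pt "0 0 0 0 0 0 -0.4" --pt "0 0 0 0 0 0 -0.4" --pt "0 0 0.02 0 0 0 -0.4" --pt "0 0 0.05 0 0 0 -0.4" --pt "0 0 0.08 0 0 0 -0.4" --pt "0 0 0.12 0 0 0 0.8" --pt "0 0 0.13 0 0 0 0.8" --pt "0 0 0.13 0 0 0 0.8"

```text
time_s: 4.73
tcp_pos: [0.405, -0.2413, 0.2042]
tool_rot: [[-0.848, 0.53, 0.008], [0.53, 0.848, -0.004], [-0.009, 0.001, -1.0]]
ft_force: [0.2, 0.2, -0.4]
grip_width: 0.0613
grip_force: 0.0
```

Run:
```python
from h import *
o=sensors.get_obs();print(o["time_s"],o["tcp_pos"],o["tool_rot"],o["grip_width"],o["ft_force"])
s=snap("wrist");save(s,"pics/w2.png")
```

```text
4.7333 [ 0.40500132 -0.24133273  0.20422455] [[-8.47736391e-01  5.30354382e-01  8.20004935e-03]
 [ 5.30337643e-01  8.47775740e-01 -4.27538906e-03]
 [-9.21927423e-03  7.24391960e-04 -9.99957239e-01]] 0.06128801849563934 [ 0.17546269  0.21215848 -0.36964824]
```

View pics/w2.png

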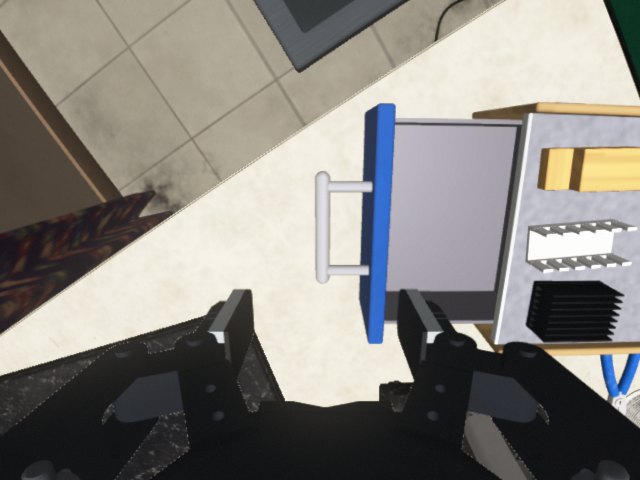

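The wrist view shows the drawer open with an empty tray at columns 390-515. The batten, duct and heatsink are undisturbed.

Emit:
play_rows --pt "0.01 0.035 0 0 0 0.03 1" --pt "0.02 0.07 0 0 0 0.03 1" --pt "0.03 0.105 0 0 0 0.03 1" --pt "0.039 0.14 0 0 0 0.03 1" --pt "0.0475 0.1695 -0.02 0 0 0.03 1" --pt "0.0475 0.1695 -0.04 0 0 0.03 0.8" --pt "0.0475 0.1695 -0.04 0 0 0.03 0.8" --pt "0.0475 0.1695 -0.04 0 0 0.03 0.8"

```text
time_s: 5.45
tcp_pos: [0.4491, -0.0703, 0.159]
tool_rot: [[-0.863, 0.504, -0.004], [0.504, 0.863, -0.0], [0.003, -0.002, -1.0]]
ft_force: [-0.4, -0.1, -0.4]
grip_width: 0.0767
grip_force: 0.0
```

Run:
```python
from h import *
o=sensors.get_obs();print(o["time_s"],o["tcp_pos"],o["tool_rot"].round(3).tolist(),o["grip_width"],o["ft_force"])
s=snap("side");save(s,"pics/s2.png",(210,140,200,150),4)
s=snap("wrist");cv2.imwrite("pics/w3.png",s["pixels"][...,::-1])
```

```text
5.45 [ 0.44913551 -0.07032331  0.15900443] [[-0.863, 0.504, -0.004], [0.504, 0.863, -0.0], [0.003, -0.002, -1.0]] 0.07668113039958242 [-0.41488855 -0.08877707 -0.35727653]
```

View pics/s2.png

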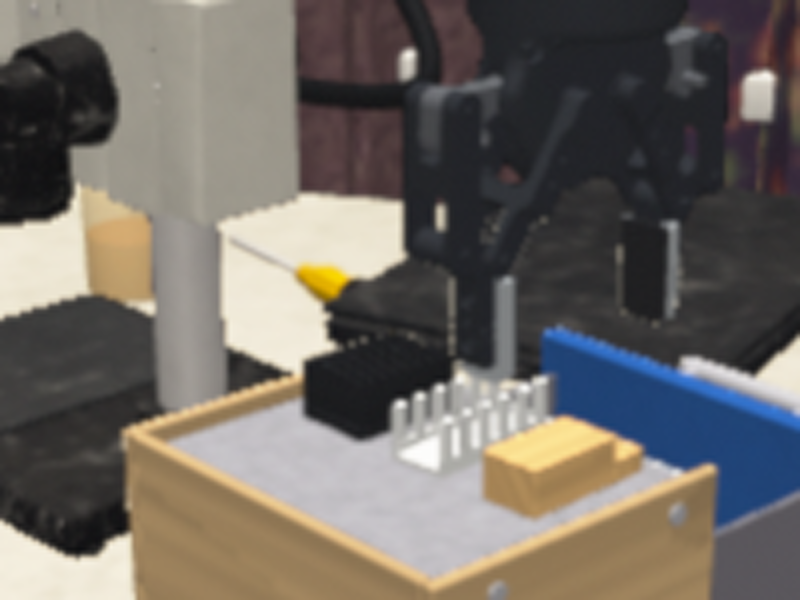

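The side crop (4x, offset 210,140) shows the open pads above the row, with pad tips near crop (488,378) and (655,320). The batten's rear end is near (515,490). I'll work out tip height from these.

Run:
```python
from h import *
s=np.load("pics/side.npy",allow_pickle=True).item()
t=np.array([.4491,-.0703]);d=np.array([.504,.863])
for sg in(1,-1):
  for z in(.14,.145,.15,.155):
    for k in(.0385,.046):
        u,v=proj(s,[*(t+sg*k*d),z]);print(sg,z,k,round((u-210)*4),round((v-140)*4))
for p in[(.4662,-.0445,.115),(.451,-.0705,.115),(.4357,-.0966,.105)]:
    u,v=proj(s,p);print("bat",round((u-210)*4),round((v-140)*4))
```

```text
1 0.14 0.0385 491 400
1 0.14 0.046 476 406
1 0.145 0.0385 491 387
1 0.145 0.046 476 392
1 0.15 0.0385 492 373
1 0.15 0.046 476 379
1 0.155 0.0385 492 360
1 0.155 0.046 476 365
-1 0.14 0.0385 637 344
-1 0.14 0.046 650 339
-1 0.145 0.0385 637 331
-1 0.145 0.046 651 326
-1 0.15 0.0385 638 319
-1 0.15 0.046 651 314
-1 0.155 0.0385 638 306
-1 0.155 0.046 652 301
bat 502 458
bat 560 434
bat 615 436
```

Emit:
play_rows --pt "0 0 -0.02 0 0 0 0.8" --pt "0 0 -0.035 0 0 0 0.8" --pt "0 0 -0.045 0 0 0 0.8" --pt "0 0 -0.048 0 0 0 0.8" --pt "0 0 -0.048 0 0 0 0.8" --pt "0 0 -0.048 0 0 0 -1" --pt "0 0 -0.048 0 0 0 -1" --pt "0 0 -0.048 0 0 0 -1" --pt "0 0 -0.048 0 0 0 -1" --pt "0 0 -0.048 0 0 0 -1" --pt "0 0 -0.048 0 0 0 -1" --squeeze 30

```text
time_s: 6.47
tcp_pos: [0.4508, -0.0707, 0.1134]
tool_rot: [[-0.863, 0.505, 0.002], [0.505, 0.863, -0.001], [-0.002, 0.0, -1.0]]
ft_force: [-1.2, -2.1, 7.4]
grip_width: 0.0591
grip_force: 32.2
```

Emit:
play_rows --pt "0 0 0.01 0 0 0 -1" --pt "0 0 0.03 0 0 0 -1" --pt "0 0 0.05 0 0 0 -1" --pt "0 0 0.07 0 0 0 -1" --pt "0 0 0.08 0 0 0 -1" --pt "0 0 0.08 0 0 0 -1" --pt "0 0 0.08 0 0 0 -1"

```text
time_s: 7.05
tcp_pos: [0.4505, -0.0701, 0.1928]
tool_rot: [[-0.863, 0.504, 0.002], [0.504, 0.863, -0.0], [-0.001, 0.001, -1.0]]
ft_force: [0.6, 0.1, -0.8]
grip_width: 0.0589
grip_force: 33.0
```

Run:
```python
from h import *
o=sensors.get_obs();print(o["tcp_pos"],o["grip_width"],o["grip_force"],o["ft_force"],o["joint_positions"])
s=snap("side");save(s,"pics/s3.png",(210,140,200,150),4)
y=np.radians(57.9);ex=np.array([np.cos(y),np.sin(y)]);ey=np.array([-ex[1],ex[0]]);O=np.array([.5069,-.0749])
for p in[(-.125,.015),(-.094,-.01),(-.129,0),(-.1975,0)]:print(p,(O+p[0]*ex+p[1]*ey).round(4))
```

```text
[ 0.45047729 -0.07006532  0.1927555 ] 0.05892334255925574 33.01189720630646 [ 0.55912096  0.09463687 -0.81524261] [-0.02663418  0.31415899  0.16856443  2.01632985 -0.07161547  0.8148524
  1.22497255]
(-0.125, 0.015) [ 0.4278 -0.1728]
(-0.094, -0.01) [ 0.4654 -0.1598]
(-0.129, 0) [ 0.4383 -0.1842]
(-0.1975, 0) [ 0.4019 -0.2422]
```

View pics/s3.png

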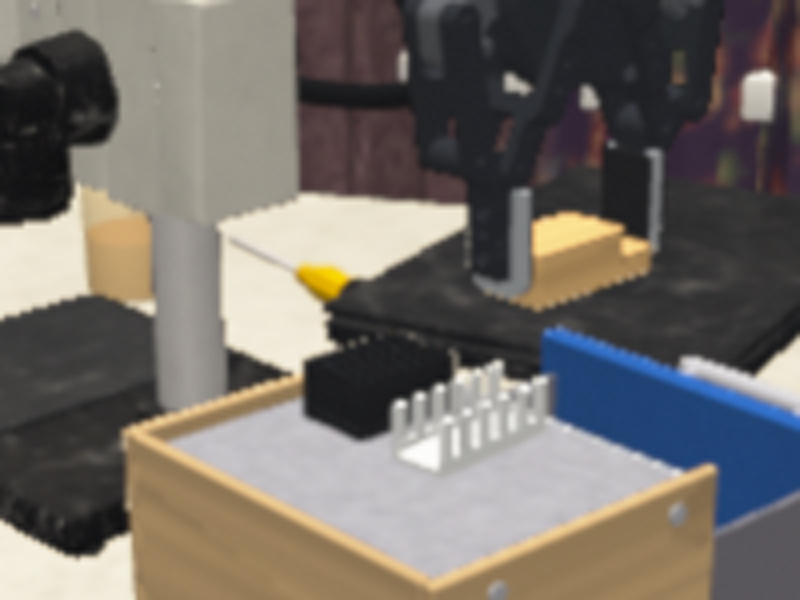

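The side crop shows the batten firmly held endwise at crop (580,255). The duct and heatsink have not moved.

Emit:
play_rows --pt "-0.005 -0.02 0 0 0 -0.12 -1" --pt "-0.01 -0.04 0 0 0 -0.24 -1" --pt "-0.015 -0.06 0 0 0 -0.36 -1" --pt "-0.02 -0.08 0 0 0 -0.48 -1" --pt "-0.0227 -0.1 0 0 0 -0.6 -1" --pt "-0.0227 -0.1013 0 0 0 -0.72 -1" --pt "-0.0227 -0.1013 0 0 0 -0.84 -1" --pt "-0.0227 -0.1013 0 0 0 -0.96 -1" --pt "-0.0227 -0.1013 0 0 0 -1.08 -1" --pt "-0.0227 -0.1013 0 0 0 -1.2 -1" --pt "-0.0227 -0.1013 0 0 0 -1.32 -1" --pt "-0.0227 -0.1013 0 0 0 -1.44 -1"

```text
time_s: 8.1
tcp_pos: [0.4269, -0.1712, 0.1912]
tool_rot: [[0.393, 0.919, -0.002], [0.919, -0.393, 0.0], [-0.001, -0.002, -1.0]]
ft_force: [0.4, -0.5, 0.4]
grip_width: 0.0591
grip_force: 33.0
```

Emit:
play_rows --pt "0 0 -0.02 0 0 -0.12 -1" --pt "0 0 -0.05 0 0 -0.16 -1" --pt "0 0 -0.08 0 0 -0.16 -1" --pt "0 0 -0.1 0 0 -0.16 -1" --pt "0 0 -0.12 0 0 -0.16 -1" --pt "0 0 -0.13 0 0 -0.16 -1" --pt "0 0 -0.134 0 0 -0.16 -1" --pt "0 0 -0.134 0 0 -0.16 -1" --pt "0 0 -0.134 0 0 -0.16 -1"

```text
time_s: 8.85
tcp_pos: [0.4273, -0.1715, 0.0581]
tool_rot: [[0.53, 0.848, -0.001], [0.848, -0.53, -0.0], [-0.0, -0.001, -1.0]]
ft_force: [0.5, -0.8, 0.0]
grip_width: 0.059
grip_force: 33.0
```

Emit:
play_rows --pt "0 0 0 0 0 0 0.6" --pt "0 0 0 0 0 0 0.6" --pt "0 0 0 0 0 0 0.6" --pt "0 0 0.03 0 0 0 0.6" --pt "0 0 0.07 0 0 0 0.6" --pt "0 0 0.11 0 0 0 0.8" --pt "0 0 0.135 0 0 0.12 0.8" --pt "0 0 0.135 0 0 0.24 0.8" --pt "0 0 0.135 0 0 0.36 0.8" --pt "0 0 0.135 0 0 0.48 0.8" --pt "0 0 0.135 0 0 0.6 0.8" --pt "0 0 0.135 0 0 0.72 0.8"

```text
time_s: 9.85
tcp_pos: [0.4275, -0.1713, 0.1939]
tool_rot: [[-0.167, 0.986, 0.001], [0.986, 0.167, -0.0], [-0.0, 0.001, -1.0]]
ft_force: [0.6, 0.6, 0.2]
grip_width: 0.0768
grip_force: 0.0
```

Run:
```python
from h import *
o=sensors.get_obs();print(o["tcp_pos"],o["tool_rot"].round(3).tolist(),o["grip_width"])
s=snap("top");a=s["pixels"][150:320,190:360][...,::-1]
a=cv2.resize(a,(510,510),interpolation=cv2.INTER_CUBIC)
cv2.imwrite("pics/m1.png",a)
```

```text
[ 0.42754687 -0.17130919  0.19390213] [[-0.167, 0.986, 0.001], [0.986, 0.167, -0.0], [-0.0, 0.001, -1.0]] 0.0768276588272312
```

View pics/m1.png

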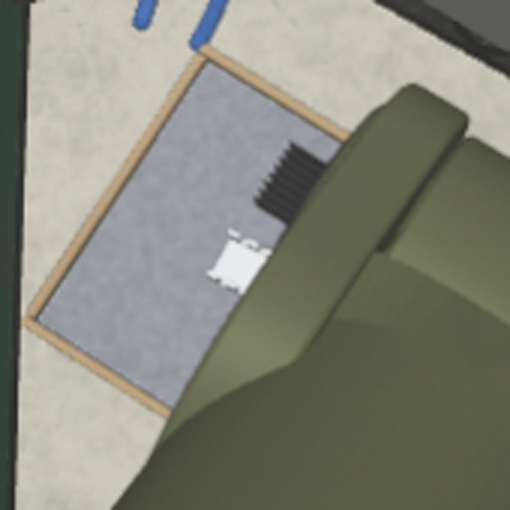

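The arm hides the drawer in this top view. The visible duct end and heatsink are unmoved, so I'm going on to the duct.

Emit:
play_rows --pt "0.01 0.011 0 0 0 0.12 0.8" --pt "0.02 0.022 0 0 0 0.24 0.8" --pt "0.03 0.033 0 0 0 0.36 0.8" --pt "0.04 0.044 0 0 0 0.48 0.8" --pt "0.05 0.055 0 0 0 0.6 0.8" --pt "0.06 0.066 0 0 0 0.72 0.8" --pt "0.0667 0.0753 -0.01 0 0 0.84 0.8" --pt "0.0667 0.0753 -0.033 0 0 0.905 0.8" --pt "0.0667 0.0753 -0.033 0 0 0.905 0.8" --pt "0.0667 0.0753 -0.033 0 0 0.905 0.8"

```text
time_s: 10.73
tcp_pos: [0.4933, -0.0962, 0.1599]
tool_rot: [[-0.874, 0.487, -0.003], [0.487, 0.874, 0.0], [0.002, -0.001, -1.0]]
ft_force: [-0.0, 0.1, 0.3]
grip_width: 0.0771
grip_force: 0.0
```

Emit:
play_rows --pt "0 0 -0.02 0 0 0 0.8" --pt "0 0 -0.035 0 0 0 0.8" --pt "0 0 -0.043 0 0 0 0.8" --pt "0 0 -0.046 0 0 0 0.8" --pt "0 0 -0.046 0 0 0 0.8" --pt "0 0 -0.046 0 0 0 -1" --pt "0 0 -0.046 0 0 0 -1" --pt "0 0 -0.046 0 0 0 -1" --pt "0 0 -0.046 0 0 0 -1" --pt "0 0 -0.046 0 0 0 -1" --squeeze 30

```text
time_s: 11.57
tcp_pos: [0.495, -0.0962, 0.1157]
tool_rot: [[-0.875, 0.483, 0.002], [0.483, 0.875, -0.0], [-0.002, 0.001, -1.0]]
ft_force: [-1.1, 0.1, 5.1]
grip_width: 0.0577
grip_force: 31.0
```

Emit:
play_rows --pt "0 0 0.01 0 0 0 -1" --pt "0 0 0.03 0 0 0 -1" --pt "0 0 0.05 0 0 0 -1" --pt "0 0 0.08 0 0 0 -1" --pt "-0.006 -0.013 0.08 0 0 -0.12 -1" --pt "-0.012 -0.026 0.08 0 0 -0.24 -1" --pt "-0.018 -0.039 0.08 0 0 -0.36 -1" --pt "-0.024 -0.052 0.08 0 0 -0.48 -1" --pt "-0.029 -0.0623 0.08 0 0 -0.6 -1" --pt "-0.029 -0.0623 0.08 0 0 -0.72 -1" --pt "-0.029 -0.0623 0.08 0 0 -0.84 -1" --pt "-0.029 -0.0623 0.08 0 0 -0.96 -1"

```text
time_s: 12.57
tcp_pos: [0.4653, -0.1587, 0.1952]
tool_rot: [[-0.1, 0.995, 0.001], [0.995, 0.1, 0.0], [-0.0, 0.001, -1.0]]
ft_force: [-0.7, 0.5, -1.3]
grip_width: 0.0572
grip_force: 32.3
```

Emit:
play_rows --pt "0 0 0 0 0 -0.12 -1" --pt "0 0 0 0 0 -0.24 -1" --pt "0 0 0 0 0 -0.36 -1" --pt "0 0 0 0 0 -0.48 -1" --pt "0 0 0 0 0 -0.6 -1" --pt "0 0 0 0 0 -0.667 -1" --pt "0 0 -0.03 0 0 -0.667 -1" --pt "0 0 -0.06 0 0 -0.667 -1" --pt "0 0 -0.09 0 0 -0.667 -1" --pt "0 0 -0.11 0 0 -0.667 -1" --pt "0 0 -0.12 0 0 -0.667 -1" --pt "0 0 -0.12 0 0 -0.667 -1"

```text
time_s: 13.57
tcp_pos: [0.4646, -0.1581, 0.0731]
tool_rot: [[0.532, 0.847, -0.002], [0.847, -0.532, 0.001], [-0.0, -0.003, -1.0]]
ft_force: [0.7, -0.5, -0.5]
grip_width: 0.057
grip_force: 32.4
```

Emit:
play_rows --pt "0 0 -0.006 0 0 0 -1" --pt "0 0 -0.006 0 0 0 0.6" --pt "0 0 -0.006 0 0 0 0.6" --pt "0 0 -0.006 0 0 0 0.6" --pt "0 0 0.03 0 0 0 0.6" --pt "0 0 0.07 0 0 0 0.6" --pt "0 0 0.11 0 0 0.12 0.6" --pt "-0.01 -0.013 0.126 0 0 0.24 0.6" --pt "-0.02 -0.026 0.126 0 0 0.36 0.6" --pt "-0.03 -0.039 0.126 0 0 0.48 0.6" --pt "-0.04 -0.052 0.126 0 0 0.6 0.6" --pt "-0.05 -0.065 0.126 0 0 0.72 0.6"

```text
time_s: 14.57
tcp_pos: [0.4149, -0.224, 0.2014]
tool_rot: [[-0.165, 0.986, 0.002], [0.986, 0.165, -0.001], [-0.001, 0.002, -1.0]]
ft_force: [1.2, -0.1, -0.2]
grip_width: 0.0681
grip_force: 0.0
```

Emit:
play_rows --pt "-0.0135 -0.017 0 0 0 0.12 -0.4" --pt "-0.0135 -0.017 0 0 0 0.24 -0.4" --pt "-0.0135 -0.017 0 0 0 0.36 -0.4" --pt "-0.0135 -0.017 0 0 0 0.48 -0.4" --pt "-0.0135 -0.017 0 0 0 0.6 -0.4" --pt "-0.0135 -0.017 0 0 0 0.72 -0.4" --pt "-0.0135 -0.017 0 0 0 0.85 -0.4" --pt "-0.0135 -0.017 0 0 0 0.85 -0.4" --pt "-0.0135 -0.017 0 0 0 0.85 -0.4"

```text
time_s: 15.32
tcp_pos: [0.4017, -0.2406, 0.2009]
tool_rot: [[-0.845, 0.535, 0.001], [0.535, 0.845, -0.0], [-0.001, 0.0, -1.0]]
ft_force: [-0.1, 0.8, -0.2]
grip_width: 0.0258
grip_force: 0.0
```

Run:
```python
from h import *
o=sensors.get_obs();print(o["time_s"],o["tcp_pos"],o["tool_rot"].round(3).tolist(),o["grip_width"])
s=snap("wrist");save(s,"pics/w4.png")
```

```text
15.3167 [ 0.40167334 -0.2406399   0.20086017] [[-0.845, 0.535, 0.001], [0.535, 0.845, -0.0], [-0.001, 0.0, -1.0]] 0.025790858304240848
```

View pics/w4.png

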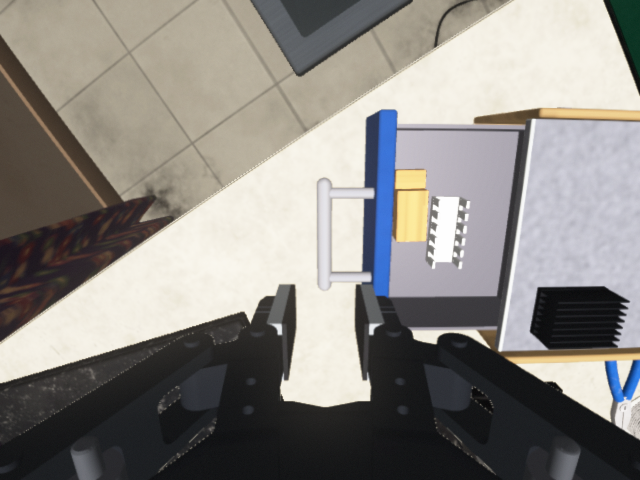

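The wrist view shows the batten at (410,205) and the duct at (447,230), both lying flat inside the tray. The heatsink at (575,315) is unmoved, and the handle bar is at column 324, rows 180-287. Next I grip the handle and push.

Emit:
play_rows --pt "0 0 -0.035 0 0 0 -0.4" --pt "0 0 -0.065 0 0 0 -0.4" --pt "0 0 -0.09 0 0 0 -0.4" --pt "0 0 -0.115 0 0 0 -0.4" --pt "0 0 -0.13 0 0 0 -0.4" --pt "0 0 -0.13 0 0 0 -0.4" --pt "0 0 -0.13 0 0 0 -1" --pt "0 0 -0.13 0 0 0 -1" --pt "0 0 -0.13 0 0 0 -1" --pt "0 0 -0.13 0 0 0 -1" --squeeze 40

```text
time_s: 16.2
tcp_pos: [0.4017, -0.2405, 0.0707]
tool_rot: [[-0.846, 0.532, 0.0], [0.532, 0.846, -0.0], [-0.0, -0.0, -1.0]]
ft_force: [0.6, -1.2, -10.6]
grip_width: 0.0092
grip_force: 39.0
```

Emit:
play_rows --pt "0.003 0.005 0 0 0 0 -1" --pt "0.007 0.011 0 0 0 0 -1" --pt "0.011 0.018 0 0 0 0 -1" --pt "0.016 0.025 0 0 0 0 -1" --pt "0.02 0.032 0 0 0 0 -1" --pt "0.024 0.039 0 0 0 0 -1" --pt "0.028 0.045 0 0 0 0 -1" --pt "0.032 0.051 0 0 0 0 -1" --pt "0.036 0.057 0 0 0 0 -1" --pt "0.039 0.062 0 0 0 0 -1" --pt "0.041 0.066 0 0 0 0 -1" --pt "0.041 0.066 0 0 0 0 -1"

```text
time_s: 17.2
tcp_pos: [0.444, -0.1734, 0.0706]
tool_rot: [[-0.848, 0.531, 0.002], [0.531, 0.848, 0.0], [-0.001, 0.001, -1.0]]
ft_force: [0.7, 0.1, 2.6]
grip_width: 0.0097
grip_force: 40.4
```

Travelled about 79 mm, with no stop force yet, so I'll push on in small steps.

Emit:
play_rows --pt "0.001 0.0016 0 0 0 0 -1" --pt "0.0015 0.0025 0 0 0 0 -1" --pt "0.002 0.0032 0 0 0 0 -1" --pt "0.0026 0.0042 0 0 0 0 -1" --pt "0.0026 0.0042 0 0 0 0 -1" --pt "0.0026 0.0042 0 0 0 0 -1"

```text
time_s: 17.7
tcp_pos: [0.4451, -0.1715, 0.0705]
tool_rot: [[-0.846, 0.533, 0.0], [0.533, 0.846, -0.001], [-0.001, -0.001, -1.0]]
ft_force: [-1.3, -3.5, 5.1]
grip_width: 0.0094
grip_force: 40.7
```

Emit:
play_rows --pt "0.001 0.0017 0 0 0 0 -1" --pt "0.002 0.0034 0 0 0 0 -1" --pt "0.002 0.0034 0 0 0 0 -1" --pt "0.002 0.0034 0 0 0 0 -1"

```text
time_s: 18.03
tcp_pos: [0.4452, -0.1714, 0.0705]
tool_rot: [[-0.844, 0.536, -0.002], [0.536, 0.844, -0.005], [-0.001, -0.005, -1.0]]
ft_force: [-7.3, -14.4, 6.8]
grip_width: 0.0099
grip_force: 41.0
```

It's at the hard stop: no motion, about 16 N, and the position matches the predicted shut handle point. I'll relieve the push, release and lift.

Emit:
play_rows --pt "-0.0015 -0.0025 0 0 0 0 -1" --pt "-0.0025 -0.004 0 0 0 0 -1" --pt "-0.0025 -0.004 0 0 0 0 -0.4" --pt "-0.0025 -0.004 0 0 0 0 -0.4" --pt "-0.0025 -0.004 0 0 0 0 -0.4" --pt "-0.0025 -0.004 0.02 0 0 0 -0.4" --pt "-0.0025 -0.004 0.05 0 0 0 -0.4" --pt "-0.0025 -0.004 0.09 0 0 0 -0.4" --pt "-0.0025 -0.004 0.13 0 0 0 -0.4" --pt "-0.0025 -0.004 0.18 0 0 0 -0.4" --pt "-0.0025 -0.004 0.18 0 0 0 -0.4" --pt "-0.0025 -0.004 0.18 0 0 0 -0.4"

```text
time_s: 19.03
tcp_pos: [0.4463, -0.1711, 0.2533]
tool_rot: [[-0.847, 0.531, 0.006], [0.531, 0.847, -0.001], [-0.006, 0.002, -1.0]]
ft_force: [0.1, -0.2, -0.0]
grip_width: 0.0253
grip_force: 0.0
```

Run:
```python
from h import *
s=snap("wrist");im=s["pixels"].astype(int)
# blue panel far (deck-side) edge and deck edge at station y=0.04: sample along station x at z=.086
y=np.radians(57.9);ex=np.array([np.cos(y),np.sin(y)]);ey=np.array([-ex[1],ex[0]]);O=np.array([.5069,-.0749])
for Y in(.05,.0):
  r=[]
  for X in np.arange(-.12,-.04,.003):
    u,v=proj(s,[*(O+X*ex+Y*ey),.086]);r.append((round(X,3),*im[round(v),round(u)]))
  print(Y,[(float(a),int(b),int(c_),int(d)) for a,b,c_,d in r])
# heatsink: dark pixel bounding box mapped at z=.119
pts=[]
for X in np.arange(-.08,.06,.001):
  for Y in np.arange(-.082,.07,.001):
    u,v=proj(s,[*(O+X*ex+Y*ey),.119])
    if 0<=u<640 and 0<=v<480 and im[round(v)%480,round(u)%640].max()<45:pts.append((X,Y))
pts=np.array(pts);print(len(pts),pts.min(0),pts.max(0),pts.mean(0)); print(sensors.get_obs()["tcp_pos"])
```

```text
0.05 [(-0.12, 243, 238, 228), (-0.117, 243, 238, 227), (-0.114, 241, 237, 227), (-0.111, 242, 238, 227), (-0.108, 241, 236, 225), (-0.105, 235, 231, 216), (-0.102, 237, 232, 218), (-0.099, 237, 232, 219), (-0.096, 240, 235, 223), (-0.093, 240, 236, 225), (-0.09, 238, 233, 220), (-0.087, 182, 176, 167), (-0.084, 48, 58, 84), (-0.081, 49, 58, 84), (-0.078, 57, 108, 199), (-0.075, 57, 111, 208), (-0.072, 56, 111, 208), (-0.069, 55, 106, 198), (-0.066, 165, 166, 163), (-0.063, 198, 198, 207), (-0.06, 191, 191, 200), (-0.057, 198, 198, 208), (-0.054, 199, 199, 210), (-0.051, 198, 198, 209), (-0.048, 195, 194, 204), (-0.045, 192, 191, 200), (-0.042, 201, 201, 210)]
0.0 [(-0.12, 191, 185, 175), (-0.117, 212, 210, 213), (-0.114, 226, 224, 229), (-0.111, 203, 201, 203), (-0.108, 243, 238, 227), (-0.105, 242, 237, 225), (-0.102, 244, 239, 229), (-0.099, 244, 240, 228), (-0.096, 243, 238, 227), (-0.093, 242, 238, 227), (-0.09, 244, 240, 228), (-0.087, 216, 211, 199), (-0.084, 45, 56, 82), (-0.081, 43, 55, 82), (-0.078, 54, 108, 203), (-0.075, 56, 114, 214), (-0.072, 56, 114, 214), (-0.069, 66, 111, 197), (-0.066, 155, 156, 153), (-0.063, 209, 210, 218), (-0.06, 203, 202, 213), (-0.057, 198, 198, 208), (-0.054, 194, 193, 204), (-0.051, 192, 192, 203), (-0.048, 197, 196, 207), (-0.045, 197, 196, 207), (-0.042, 194, 193, 205)]
2490 [-0.08  -0.082] [ 0.002 -0.023] [-0.03039076 -0.04776787]
[ 0.4453296  -0.17054163  0.25115523]
```

The panel top now spans x = -0.079 to -0.067, flush with the deck edge, so the drawer is shut. The arm is clear.

```bash
python3 -c "
from plant import env;print(env.sign_off())"
```

```text
the job is handed in; nothing more can be done
None
```

The batten and duct are in the drawer, the drawer is pushed fully shut, the heatsink was left untouched on the deck, and the job was handed in at about 19 s; the sign-off returned no verdict.

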